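# Line up the sample containers by height on the row board

## Task

Line up the four containers (square media bottle, dropper bottle, vial, foil-covered jar) on the row board in order of height, one on each rubber pad: the tallest on the pad next to the raised end stop, the shortest on the pad farthest from it. Stand each one upright in the middle of its pad, never tip any of them over on the way, and let go of them all.

Things in the scene. Friction and masses are not known exactly. Their poses are not given: they have to be found in the camera images.
- media_bottle: large square white/clear plastic bottle, 66 x 66 mm body up to 144 mm, round screw cap 38 mm in diameter from 146 to 170 mm, 170 mm tall, 0.4 to 0.7 kg, the tallest of the four; the cap is fixed tight and can carry the bottle. Origin: centre of its underside; z up, x and y square to its sides
- dropper_bottle: slim round dropper bottle with a pointed nozzle cap, body 34 mm in diameter up to 72 mm, total height 97 mm, 0.04 to 0.06 kg, second tallest. Origin: centre of its underside; z up
- vial: small round sample vial, body 28 mm in diameter up to 54 mm, white cap 30 mm in diameter above, total height 68 mm, 0.02 to 0.04 kg, third tallest. Origin: centre of its underside; z up
- foil_jar: squat little jar covered with crumpled foil, about 46 mm in diameter where it is gripped, 48 mm tall, 0.09 to 0.14 kg, the shortest. Take it below 35 mm: the foil on top is soft and bears nothing. Origin: centre of its underside; z up
- row_board: flat aluminium board, 66 mm (its x) by 370 mm (its y) and 4 mm thick, fixed to the bench; the four pads lie in line along its y axis, at y = -111, -37, +37 and +111 mm. Origin: centre of its underside; z up. Behind it: a laptop (base 22 mm high, its front edge at x = 0.478 m). Left: a tall black cabinet (top 0.47 m with what lies on it, x 0.35 to 0.66, y 0.33 to 0.67 m), a box with raised lid (0.23 m high, x 0.40 to 0.56, y 0.22 to 0.34 m)
- end_stop: round waisted dark steel post, 26 mm in diameter and 30 mm tall, standing on one end of the board, on its centre line 165 mm from the middle (which end differs from start to start; the other end only has a flat bright plug 20 mm in diameter and 2 mm high); fixed. Origin: centre of its underside
- pad_a: one of four identical dark square rubber pads, 62 x 62 mm, 2 mm thick, in a row on the board, 74 mm from centre to centre; fixed. Origin: centre of its underside, 4 mm above the bench (a container stands 6 mm above the bench). The pads' letters are dealt out at random and tell nothing of their order in the row: read their positions
- pad_b: one of four identical dark square rubber pads, 62 x 62 mm, 2 mm thick, in a row on the board, 74 mm from centre to centre; fixed. Origin: centre of its underside, 4 mm above the bench (a container stands 6 mm above the bench). The pads' letters are dealt out at random and tell nothing of their order in the row: read their positions
- pad_c: one of four identical dark square rubber pads, 62 x 62 mm, 2 mm thick, in a row on the board, 74 mm from centre to centre; fixed. Origin: centre of its underside, 4 mm above the bench (a container stands 6 mm above the bench). The pads' letters are dealt out at random and tell nothing of their order in the row: read their positions
- pad_d: one of four identical dark square rubber pads, 62 x 62 mm, 2 mm thick, in a row on the board, 74 mm from centre to centre; fixed. Origin: centre of its underside, 4 mm above the bench (a container stands 6 mm above the bench). The pads' letters are dealt out at random and tell nothing of their order in the row: read their positions

How it is judged:
At the end, for the whole second after the job is handed in: Counted from the end stop, the pads carry media bottle, dropper bottle, vial and foil jar; each stands upright (within 0.1 rad) on its pad with its centre within 14 mm of the pad's centre along and across the row, at rest and released (x of media_bottle in the frame of row_board between -0.014 and 0.014 m and z of media_bottle in the frame of row_board between 0.002 and 0.011 m and angle between each of media_bottle, dropper_bottle, vial, foil_jar's own z axis and vertical below 0.1 rad and linear speed of each of media_bottle, dropper_bottle, vial, foil_jar below 0.02 m/s and contact force between each of media_bottle, dropper_bottle, vial, foil_jar and the fingers below 0.1 N and x of dropper_bottle in the frame of row_board between -0.014 and 0.014 m and z of dropper_bottle in the frame of row_board between 0.002 and 0.011 m and x of vial in the frame of row_board between -0.014 and 0.014 m and z of vial in the frame of row_board between 0.002 and 0.011 m and x of foil_jar in the frame of row_board between -0.014 and 0.014 m and z of foil_jar in the frame of row_board between 0.002 and 0.011 m and ((y of end_stop in the frame of row_board above 0 m and y of media_bottle in the frame of row_board between 0.097 and 0.125 m and y of dropper_bottle in the frame of row_board between 0.023 and 0.051 m and y of vial in the frame of row_board between -0.051 and -0.023 m and y of foil_jar in the frame of row_board between -0.125 and -0.097 m) or (y of end_stop in the frame of row_board below 0 m and y of media_bottle in the frame of row_board between -0.125 and -0.097 m and y of dropper_bottle in the frame of row_board between -0.051 and -0.023 m and y of vial in the frame of row_board between 0.023 and 0.051 m and y of foil_jar in the frame of row_board between 0.097 and 0.125 m))); the robot touches nothing.
It fails at once if a container is tipped over (leans more than 0.6 rad) (angle between any of media_bottle, dropper_bottle, vial, foil_jar's own z axis and vertical above 0.6 rad).
It also fails if it takes over 122 s, if anything falls off the work surface, if the arm or the gripper's body presses on something with over 40 N, if the wrist force passes 120 N, or if a joint passes its speed limit or range.

## Robot

A 6-joint arm with a two-finger parallel gripper is mounted at the origin on a cart in front of the work surface, level with it; the furniture and walls round the work are solid. World frame = base frame: x ahead of the robot, y to its left, z up, the work surface at z = 0. Lengths are in m, angles in rad, forces in N, time in s.
With the tool pointing down it reaches from about 0.275 to 0.825 m from the base axis. Payload 5.2 kg.
Tool frame: the origin (TCP) lies between the finger pads; the fingertips stand 22 mm ahead of it and the grasp point (between the pads) lies 3 mm ahead of it (env.tips_ahead is the distance from the TCP to the fingertips, in m); z points along the fingers, y is the line along which they close (so a half turn about z gives the same grasp; the last joint's range is limited). The gripper opens to 93 mm and grips with 3 to 60 N. Pads are 15 mm wide; open, the fingers measure 128 mm over their backs; the gripper's body (75 mm by 188 mm) begins 65 mm behind the grasp point.
Start: joints at [-0.203, 0.259, 1.535, -0, 1.348, -0.203], TCP at [0.55, 0, 0.241] pointing down, gripper open.
Joint ranges: [-3.14, 3.14], [-0.91, 2.08], [0.19, 2.58], [-1.22, 4.36], [0.22, 2.71], [-3.12, 3.12]. Speed limits (rad/s): [2.57, 2.57, 3.14, 3.14, 3.14, 3.14].

## Interface

Orientations are given as a unit quaternion [w, x, y, z].
In Python, from plant import env gives the robot as it stands.
- The arm moves only by the shell command python3 -m creep 'ROWS' [OPENING]. ROWS is JSON, a list of rows, each an object of numbers: "tx", "ty", "tz": the shift along the tool's x, y, z in cm; "spin": the turn about the tool's z in rad. In form: [{"tx": .., "ty": .., "tz": .., "spin": ..}, ...]. A call has 1 to 20 rows; each row is the pose to reach, as a shift and turn from the pose commanded when the call began, along the tool's axes at that moment; what a row does not reach only later rows make up. A row lasts 1/10 s, in which the tool goes at most 50 mm and 8.59 degrees, less where a joint would pass 70% of its speed; a pose out of reach is approached as far as the arm can. A call with a gripper value outside its range is refused whole. OPENING is the closure in counts, from 0 (fully open) to 255 (shut), set as the call begins (- or left out, the last holds). The fingers move at their own pace and stop on an object; the grip force is fixed at half the most. Time passes only in rows, so rows that repeat a pose let the fingers close. It gives the time, the measured TCP pose, the force, the opening and the grip force at its end, in the units of the state.
- env.state(): the state, without advancing time (a new reading comes with each control period).
- env.snapshot(name): name is "scene" or "side" or "wrist"; returns a dict with "frame" (400x640x3 uint8, red, green, blue), "mtx" (3x3 intrinsics, pixels), "cam_to_world" (4x4, takes a point from camera to world coordinates); the wrist camera has in their place "hand_eye" (4x4, takes a point from camera to tool coordinates, whose origin is the TCP and whose axes are the flange's). Camera axes: x right, y down, z forward; pixel columns grow to the right and rows downward; lengths in m; the calibration is good to about 2 mm. A picture is of the moment at which its call begins: read the wrist's pose just before it. There is no depth.
- env.finish_job(): hands the job in; it is judged then, once.
The state is a dict: "time": time; "joint_positions": joint angles; "dq": joint speeds; "tau": joint torques, N m; "eef_pos": TCP position; "eef_rot": TCP orientation; "force": force on the tool from outside, world axes, zero at the start; "torque": the same for the moment, N m; "opening": finger opening in m; "grip_force": force on a finger pad.
Only numpy, scipy, OpenCV 4.12 (cv2) and the standard library are available. Lean on these libraries where they do the work, as an engineer would, in place of code of your own. Each camera call takes 0.05 s, during which the arm holds its last target. There are 200 camera calls.

## Working session

There is one attempt and no reset: what is moved stays moved. The work goes in short steps, Python scripts to look and compute and a shell command to move; the robot and the scene stay as the last step left them, time stands still between calls to the robot, and variables do not carry over. Pictures are saved under pics/ and viewed, at most 15 in all, crops included, and the job is handed in when it is done.

```bash
mkdir -p pics; ls; cat > h.py <<'E'
import numpy as np,cv2
from plant import env
def snap(cam,fn):
    s=env.state(); d=env.snapshot(cam); cv2.imwrite('pics/'+fn,d['frame'][:,:,::-1])
    K=np.array(d['mtx']); 
    if 'hand_eye' in d:
        from scipy.spatial.transform import Rotation as R
        T=np.eye(4); q=s['eef_rot']; T[:3,:3]=R.from_quat([q[1],q[2],q[3],q[0]]).as_matrix(); T[:3,3]=s['eef_pos']; C=T@np.array(d['hand_eye'])
    else: C=np.array(d['cam_to_world'])
    np.savez('pics/'+fn+'.npz',K=K,C=C); return d
def ray(fn,u,v,z):
    f=np.load('pics/'+fn+'.npz'); d=f['C'][:3,:3]@np.linalg.inv(f['K'])@[u,v,1]; o=f['C'][:3,3]
    return (o+d*(z-o[2])/d[2]).round(4)
def proj(fn,p):
    f=np.load('pics/'+fn+'.npz'); c=np.linalg.inv(f['C'])@np.append(p,1); k=f['K']@c[:3]; return (k[:2]/k[2]).round(1)
E
python3 - <<'E'
from h import *
for c in ['scene','side','wrist']:
    snap(c,c+'0.png'); f=np.load('pics/'+c+'0.png.npz'); print(c,f['K'].round(1).tolist(),f['C'].round(3).tolist())
print(env.state())
E
```

```text
pics
scene [[512.6, 0.0, 317.6], [0.0, 512.6, 200.3], [0.0, 0.0, 1.0]] [[0.801, -0.371, 0.47, -0.008], [-0.598, -0.526, 0.605, -0.834], [0.022, -0.765, -0.643, 0.804], [0.0, 0.0, 0.0, 1.0]]
side [[362.1, 0.0, 324.5], [0.0, 362.1, 205.8], [0.0, 0.0, 1.0]] [[0.998, -0.005, -0.067, 0.604], [0.061, -0.349, 0.935, -0.925], [-0.028, -0.937, -0.348, 0.325], [0.0, 0.0, 0.0, 1.0]]
wrist [[303.7, 0.0, 322.0], [0.0, 303.7, 197.5], [0.0, 0.0, 1.0]] [[1.0, 0.0, -0.002, 0.551], [-0.0, -0.963, -0.269, 0.074], [-0.002, 0.269, -0.963, 0.384], [0.0, 0.0, 0.0, 1.0]]
{'time': 0.15, 'joint_positions': array([-2.02788180e-01,  2.59187938e-01,  1.53574823e+00, -1.50408090e-07,
        1.34804203e+00, -2.02833153e-01]), 'dq': array([ 0.00037588, -0.00256225, -0.00274305, -0.0001753 , -0.00159172,
        0.00198708]), 'tau': array([ 1.84710952e-03, -4.37643743e+01, -2.84233278e+01,  7.19930883e-02,
        3.80130450e-02, -3.72983607e-06]), 'eef_pos': array([5.49636251e-01, 1.04718165e-04, 2.40035537e-01]), 'eef_rot': array([-5.78450520e-04,  7.07090699e-01,  7.07122523e-01, -3.81213196e-04]), 'force': array([-0.15534161, -0.41242871,  0.57239526]), 'torque': array([ 0.01815259,  0.0248225 , -0.01401354]), 'grip_force': 0.0, 'opening': 0.09285785921639825}
```

View pics/scene0.png

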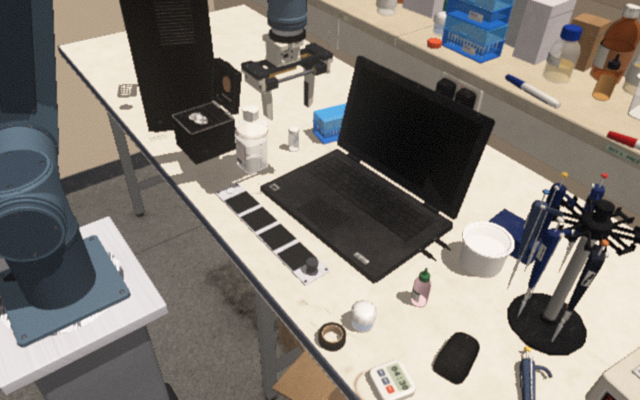

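View pics/side0.png

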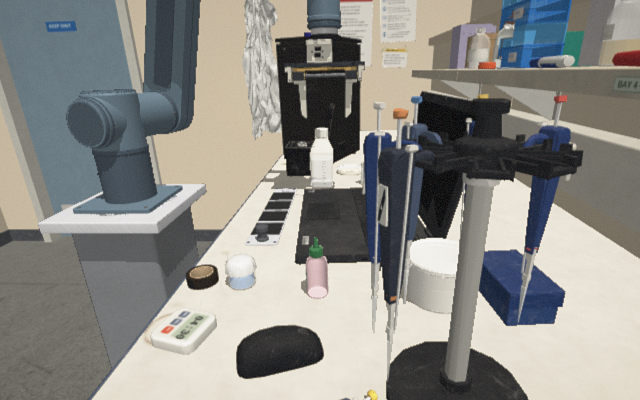

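View pics/wrist0.png

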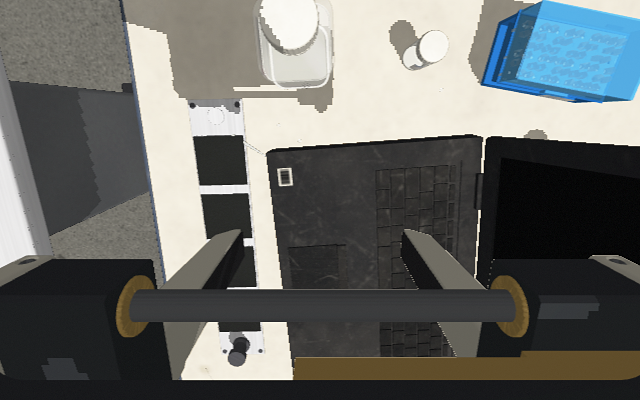

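The scene view shows the media bottle (252,140), the vial (293,138), the dropper (422,288), the foil jar (363,317) and the end stop at the near, -y end (311,265). In the wrist view the plug is at (216,117), the end stop at about (238,355), the bottle cap at (288,22) and the vial cap at (433,46).

```bash
python3 - <<'E'
from h import *
W='wrist0.png';S='scene0.png';D='side0.png'
print('plug',ray(W,216,117,.006),'pad1 corners',[ray(W,u,v,.006) for u,v in [(194,135),(243,136),(246,185),(199,185)]])
print('stop base',ray(W,237,360,.004),'top',ray(W,240,340,.034), 'scene top',ray(S,311,259,.034),'side top',ray(D,263,226,.034),'plug scene',ray(S,231,192,.006))
print('cap top W',ray(W,288,22,.17),'vial cap',ray(W,433,46,.068),'vial base scene',ray(S,293,151,0))
print('media scene cap',ray(S,250,111,.17))
print('dropper tip scene',ray(S,424,271,.095),'base',ray(S,420,303,.0),'side tip',ray(D,316,239,.097),'sidebase',ray(D,317,295,0))
print('foil S top',ray(S,364,303,.048),'base',ray(S,362,329,0),'side top',ray(D,241,255,.048),'base',ray(D,241,288,0))
im=np.hstack([cv2.resize(cv2.imread('pics/'+S)[80:350,190:460],(540,540)),]);cv2.imwrite('pics/c1.png',im)
E
```

```text
plug [0.4225 0.0687 0.006 ] pad1 corners [array([0.3936, 0.0474, 0.006 ]), array([0.4535, 0.0463, 0.006 ]), array([ 0.453 , -0.0153,  0.006 ]), array([ 0.3929, -0.0153,  0.006 ])]
stop base [ 0.4202 -0.2904  0.004 ] top [ 0.4372 -0.228   0.034 ] scene top [ 0.4313 -0.2527  0.034 ] side top [ 0.4308 -0.2607  0.034 ] plug scene [0.4203 0.0639 0.006 ]
cap top W [0.529  0.1288 0.17  ] vial cap [0.6554 0.1346 0.068 ] vial base scene [0.65   0.1293 0.    ]
media scene cap [0.5222 0.124  0.17  ]
dropper tip scene [ 0.5494 -0.4454  0.095 ] base [ 0.5559 -0.4486  0.    ] side tip [ 0.5568 -0.4519  0.097 ] sidebase [ 0.5547 -0.4496  0.    ]
foil S top [ 0.4374 -0.4106  0.048 ] base [ 0.4224 -0.4282  0.    ] side top [ 0.429  -0.4102  0.048 ] base [ 0.43   -0.4326  0.    ]
```

View pics/c1.png

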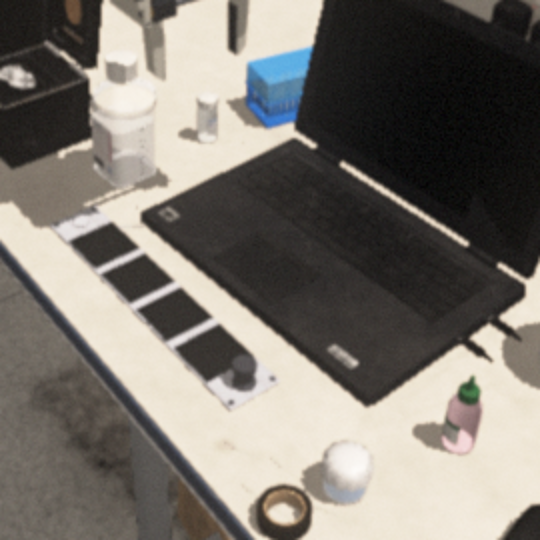

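```bash
python3 - <<'E'
from h import *
S='scene0.png';D='side0.png'
for n,u,v,z in [('roll',331,333,.02),('standL',509,318,0),('stand top',600,220,.3),('bowl L',462,245,.05),('mouse',458,352,.02)]: print(n,ray(S,u,v,z))
print('roll side',ray(D,202,272,.02),'stand base L',ray(D,390,380,0),'pip',ray(D,377,330,0))
E
python3 -m creep '[{"tx":-50,"ty":-7},{"tx":-50,"ty":-7},{"tx":-50,"ty":-7},{"tx":-50,"ty":-7},{"tx":-50,"ty":-7},{"tx":-50,"ty":-7},{"tx":-50,"ty":-7},{"tx":-50,"ty":-7},{"tx":-50,"ty":-7},{"tx":-50,"ty":-7},{"tx":-50,"ty":-7},{"tx":-50,"ty":-7},{"tx":-50,"ty":-7},{"tx":-50,"ty":-7},{"tx":-50,"ty":-7},{"tx":-50,"ty":-7},{"tx":-50,"ty":-7},{"tx":-50,"ty":-7}]'
python3 - <<'E'
from h import *
snap('wrist','w1.png')
E
```

```text
roll [ 0.3602 -0.4118  0.02  ]
standL [ 0.6702 -0.5757  0.    ]
stand top [ 0.6766 -0.6396  0.3   ]
bowl L [ 0.7026 -0.4159  0.05  ]
mouse [ 0.5181 -0.5752  0.02  ]
roll side [ 0.3625 -0.4174  0.02  ] stand base L [ 0.6494 -0.6112  0.    ] pip [ 0.6411 -0.5282  0.    ]validation failed for argument at $[0]...
```

View pics/w1.png

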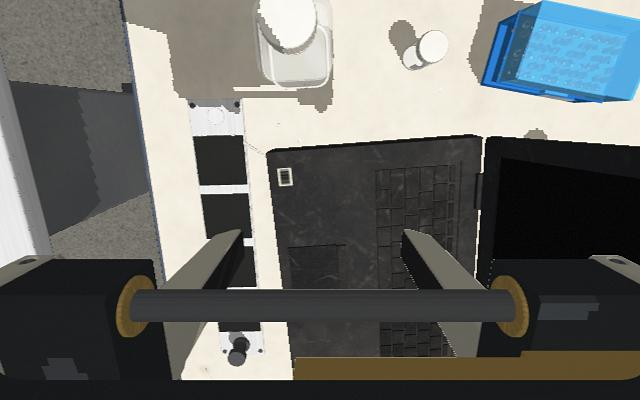

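```bash

python3 -m creep '[{"tx":-5,"ty":-1,"tz":0,"spin":0},{"tx":-10,"ty":-2,"tz":0,"spin":0},{"tx":-15,"ty":-3,"tz":0,"spin":0},{"tx":-20,"ty":-4,"tz":0,"spin":0},{"tx":-25,"ty":-5,"tz":0,"spin":0},{"tx":-30,"ty":-6,"tz":0,"spin":0},{"tx":-35,"ty":-7,"tz":0,"spin":0},{"tx":-40,"ty":-7,"tz":0,"spin":0},{"tx":-45,"ty":-7,"tz":0,"spin":0},{"tx":-50,"ty":-7,"tz":0,"spin":0},{"tx":-50,"ty":-7,"tz":0,"spin":0},{"tx":-50,"ty":-7,"tz":0,"spin":0},{"tx":-50,"ty":-7,"tz":0,"spin":0},{"tx":-50,"ty":-7,"tz":0,"spin":0}]'
python3 - <<'E'
from h import *
snap('wrist','w1.png')
E
```

```text
time: 1.6
eef_pos: [0.4805, -0.4981, 0.2411]
eef_rot: [-0.0, 0.707, 0.708, 0.0]
force: [0.5, -0.7, 0.4]
opening: 0.093
grip_force: 0.0
```

View pics/w1.png

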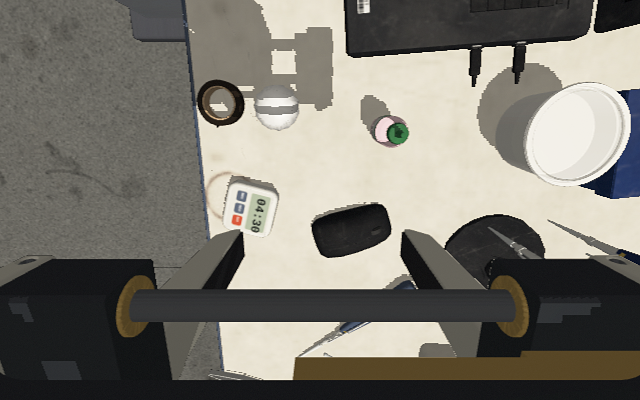

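The foil jar is at (277,107) with the tape roll touching close at (220,102); the dropper's cap is at (398,133) and its body at (390,131).

```bash

python3 - <<'E'
from h import *
W='w1.png'
print('foil',ray(W,277,107,.03),'roll',ray(W,220,102,.015),'roll R edge',ray(W,244,102,.02),'foil L',ray(W,254,107,.03),'R',ray(W,300,107,.03))
print('drop tip',ray(W,398,133,.09),'body',ray(W,390,131,.04))
E
```

```text
foil [ 0.431  -0.4185  0.03  ] roll [ 0.3627 -0.4127  0.015 ] roll R edge [ 0.3919 -0.4128  0.02  ] foil L [ 0.4052 -0.4185  0.03  ] R [ 0.4567 -0.4184  0.03  ]
drop tip [ 0.5538 -0.443   0.09  ] body [ 0.557 -0.444  0.04 ]
```

```bash

python3 -m creep '[{"tx":2,"ty":-1,"tz":0,"spin":0.14},{"tx":4,"ty":-2,"tz":0,"spin":0.28},{"tx":6,"ty":-4,"tz":0,"spin":0.42},{"tx":7.9,"ty":-5.05,"tz":0,"spin":0.56},{"tx":7.9,"ty":-5.05,"tz":0,"spin":0.7},{"tx":7.9,"ty":-5.05,"tz":0,"spin":0.84},{"tx":7.9,"ty":-5.05,"tz":0,"spin":0.98},{"tx":7.9,"ty":-5.05,"tz":2,"spin":1.12},{"tx":7.9,"ty":-5.05,"tz":4,"spin":1.26},{"tx":7.9,"ty":-5.05,"tz":6,"spin":1.4},{"tx":7.9,"ty":-5.05,"tz":8,"spin":1.54},{"tx":7.9,"ty":-5.05,"tz":10,"spin":1.57},{"tx":7.9,"ty":-5.05,"tz":12,"spin":1.57},{"tx":7.9,"ty":-5.05,"tz":14,"spin":1.57},{"tx":7.9,"ty":-5.05,"tz":14,"spin":1.57},{"tx":7.9,"ty":-5.05,"tz":14,"spin":1.57}]'
python3 - <<'E'
from h import *
snap('wrist','w2.png'); W='w2.png'; print(proj(W,[.43,-.419,.03]),proj(W,[.43,-.419,.0]),env.state()['joint_positions'])
E
```

```text
time: 3.25
eef_pos: [0.4299, -0.4202, 0.1014]
eef_rot: [0.0, 1.0, 0.001, 0.0]
force: [-0.7, 0.6, 1.1]
opening: 0.0928
grip_force: 0.0
[319.  217.3] [319.3 205.5] [-9.59601850e-01  4.69700294e-01  1.58477227e+00  1.61475451e-05
  1.08538242e+00  6.09406900e-01]
```

View pics/w2.png

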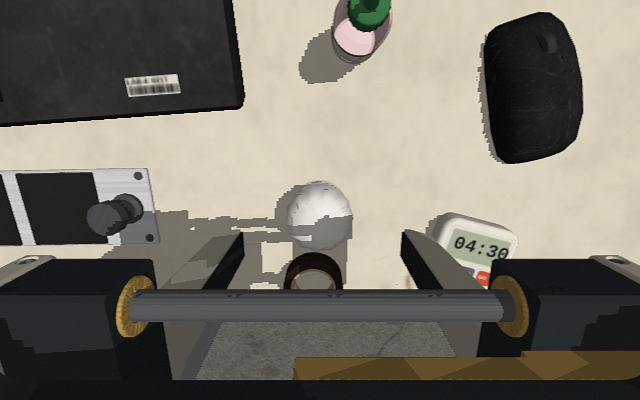

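```bash

python3 - <<'E'
from h import *
W='w2.png'; print(ray(W,432,235,.02),ray(W,128,207,.006),ray(W,107,216,.034),[ray(W,*p,.004) for p in [(138,177),(150,238)]],[ray(W,*p,.006) for p in [(92,174),(106,243),(14,175),(25,244)]])
E
python3 -m creep '[{"tx":0,"ty":0,"tz":0,"spin":0},{"tx":0,"ty":-0.1,"tz":0,"spin":0},{"tx":0,"ty":-0.1,"tz":2,"spin":0},{"tx":0,"ty":-0.1,"tz":4,"spin":0},{"tx":0,"ty":-0.1,"tz":6,"spin":0},{"tx":0,"ty":-0.1,"tz":6.95,"spin":0},{"tx":0,"ty":-0.1,"tz":6.95,"spin":0},{"tx":0,"ty":-0.1,"tz":6.95,"spin":0}]' 63
python3 -m creep '[{"tx":0,"ty":0,"tz":0,"spin":0},{"tx":0,"ty":0,"tz":0,"spin":0},{"tx":0,"ty":0,"tz":0,"spin":0},{"tx":0,"ty":0,"tz":0,"spin":0},{"tx":0,"ty":0,"tz":0,"spin":0},{"tx":0,"ty":0,"tz":0,"spin":0},{"tx":0,"ty":0,"tz":0,"spin":0},{"tx":0,"ty":0,"tz":0,"spin":0}]' 255
```

```text
[ 0.4117 -0.5091  0.02  ] [ 0.4303 -0.2611  0.006 ] [ 0.4321 -0.2632  0.034 ] [array([ 0.4551, -0.2722,  0.004 ]), array([ 0.4018, -0.2739,  0.004 ])] [array([ 0.4579, -0.237 ,  0.006 ]), array([ 0.398 , -0.2368,  0.006 ]), array([ 0.457 , -0.1743,  0.006 ]), array([ 0.397 , -0.1674,  0.006 ])]
time: 4.1
eef_pos: [0.4298, -0.4205, 0.0319]
eef_rot: [0.0, 1.0, 0.0, 0.0]
force: [-0.1, 0.2, 0.8]
opening: 0.07
grip_force: 0.0
time: 4.9
eef_pos: [0.4296, -0.4201, 0.0316]
eef_rot: [0.0, 1.0, 0.0, 0.0]
force: [-1.0, 1.4, 5.2]
opening: 0.0437
grip_force: 30.0
```

```bash

python3 -m creep '[{"tx":0,"ty":0,"tz":-2,"spin":0},{"tx":0,"ty":0,"tz":-5,"spin":0},{"tx":0,"ty":0,"tz":-8,"spin":0},{"tx":0,"ty":-3,"tz":-8,"spin":0},{"tx":0,"ty":-6,"tz":-8,"spin":0},{"tx":0,"ty":-10,"tz":-8,"spin":0},{"tx":0,"ty":-14,"tz":-8,"spin":0},{"tx":0,"ty":-18,"tz":-8,"spin":0},{"tx":0,"ty":-22,"tz":-8,"spin":0},{"tx":0,"ty":-26,"tz":-8,"spin":0},{"tx":-0.6,"ty":-30,"tz":-8,"spin":0},{"tx":-0.6,"ty":-34,"tz":-8,"spin":0},{"tx":-0.6,"ty":-38,"tz":-8,"spin":0},{"tx":-0.6,"ty":-41,"tz":-8,"spin":0},{"tx":-0.6,"ty":-43,"tz":-8,"spin":0},{"tx":-0.6,"ty":-43.5,"tz":-8,"spin":0},{"tx":-0.6,"ty":-43.5,"tz":-8,"spin":0},{"tx":-0.6,"ty":-43.5,"tz":-8,"spin":0},{"tx":-0.6,"ty":-43.5,"tz":-8,"spin":0}]'
python3 - <<'E'
from h import *
snap('wrist','w3.png'); W='w3.png'; print(proj(W,[.423,.015,.006]))
E
```

```text
time: 6.8
eef_pos: [0.4234, 0.014, 0.1111]
eef_rot: [0.0, 1.0, -0.0, 0.0]
force: [0.0, -0.2, -0.5]
opening: 0.0439
grip_force: 30.0
[319.6 204.7]
```

View pics/w3.png

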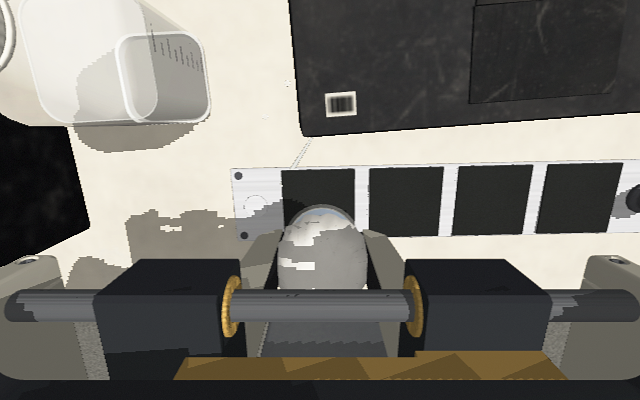

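The board shows clearly: plug (257,205), pad corners 1 (281,171)-(354,169), 2 (369,168)-(443,236), 4 (543,164)-(613,233). The jar is held over pad 1.

```bash

python3 - <<'E'
from h import *
W='w3.png'
print('plug',ray(W,257,205,.006))
for P in [[(281,171),(354,169)],[(369,168),(443,167),(440,236),(370,237)],[(457,167),(533,165),(526,235),(453,236)],[(543,164),(622,162),(613,233),(536,234)]]:
    q=np.array([ray(W,*p,.006) for p in P]); print(q.mean(0),q[:,:2].tolist())
E
```

```text
plug [0.4228 0.0687 0.006 ]
[0.45315 0.0167  0.006  ] [[0.4523, 0.047], [0.454, -0.0136]]
[ 0.424375 -0.05855   0.006   ] [[0.4548, -0.0261], [0.4556, -0.0873], [0.394, -0.0913], [0.3931, -0.0295]]
[ 0.425425 -0.132625  0.006   ] [[0.4556, -0.099], [0.4572, -0.1616], [0.3949, -0.1671], [0.394, -0.1028]]
[ 0.427625 -0.2059    0.006   ] [[0.4581, -0.1698], [0.4597, -0.2346], [0.3968, -0.2434], [0.3959, -0.1758]]
```

```bash

python3 -m creep '[{"tx":-0.1,"ty":-0.1,"tz":2,"spin":0},{"tx":-0.1,"ty":-0.1,"tz":4,"spin":0},{"tx":-0.1,"ty":-0.1,"tz":5.5,"spin":0},{"tx":-0.1,"ty":-0.1,"tz":6.5,"spin":0},{"tx":-0.1,"ty":-0.1,"tz":7,"spin":0},{"tx":-0.1,"ty":-0.1,"tz":7.3,"spin":0},{"tx":-0.1,"ty":-0.1,"tz":7.3,"spin":0},{"tx":-0.1,"ty":-0.1,"tz":7.3,"spin":0}]'
```

```text
time: 7.65
eef_pos: [0.4226, 0.0159, 0.0386]
eef_rot: [0.0, 1.0, 0.0, 0.0]
force: [0.0, -0.2, -0.8]
opening: 0.0434
grip_force: 30.0
```

```bash

python3 -m creep '[{"tx":0,"ty":0,"tz":0,"spin":0},{"tx":0,"ty":0,"tz":0,"spin":0},{"tx":0,"ty":0,"tz":0,"spin":0},{"tx":0,"ty":0,"tz":0,"spin":0},{"tx":0,"ty":0,"tz":-1,"spin":0},{"tx":0,"ty":0,"tz":-3,"spin":0},{"tx":0,"ty":0,"tz":-7,"spin":0},{"tx":0,"ty":0,"tz":-11,"spin":0},{"tx":0,"ty":0,"tz":-15,"spin":0},{"tx":0,"ty":0,"tz":-19,"spin":0},{"tx":0,"ty":0,"tz":-21,"spin":0},{"tx":4,"ty":-3,"tz":-21,"spin":0},{"tx":8,"ty":-6,"tz":-21,"spin":0},{"tx":11,"ty":-9,"tz":-21,"spin":0},{"tx":14,"ty":-11.5,"tz":-21,"spin":0},{"tx":14,"ty":-11.5,"tz":-21,"spin":0},{"tx":14,"ty":-11.5,"tz":-21,"spin":0},{"tx":14,"ty":-11.5,"tz":-21,"spin":0}]' 77
python3 - <<'E'
from h import *
snap('wrist','w4.png'); W='w4.png'; print(proj(W,[.653,.132,.068]),proj(W,[.653,.132,.0]))
E
```

```text
time: 9.45
eef_pos: [0.5611, 0.1306, 0.2484]
eef_rot: [0.0, 1.0, 0.0, -0.0]
force: [-0.2, 0.1, -0.1]
opening: 0.0649
grip_force: 0.0
[319.5  95.9] [319.9  98.7]
```

View pics/w4.png

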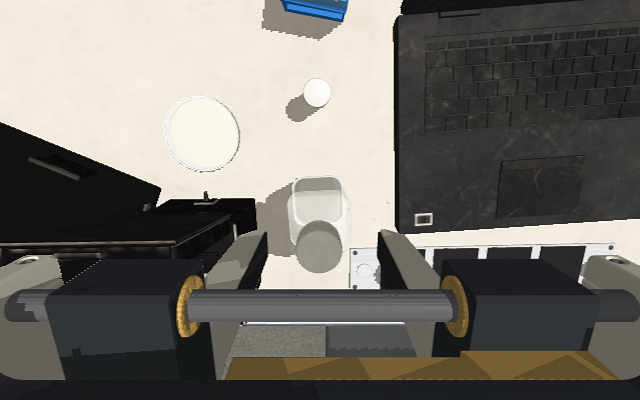

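The vial's cap is at (316,93), nearly straight below; the bottle's cap is at (319,246). A flat dish lies at (202,133) and the rack's edge is at (315,15).

```bash

python3 - <<'E'
from h import *
W='w4.png'
print('vial',ray(W,316,93,.068),'rack',ray(W,315,20,.0),ray(W,315,15,.06),'mediacap',ray(W,319,246,.17),ray(W,319,185,.0))
print(ray(W,240,133,0.01))
E
```

```text
vial [0.6558 0.1355 0.068 ] rack [0.7394 0.1375 0.    ] [0.7281 0.1363 0.06  ] mediacap [0.5345 0.1319 0.17  ] [0.5441 0.1333 0.    ]
[0.6123 0.2306 0.01  ]
```

```bash

python3 -m creep '[{"tx":3,"ty":0,"tz":0,"spin":0},{"tx":6,"ty":-0.4,"tz":0,"spin":0},{"tx":9.4,"ty":-0.4,"tz":0,"spin":0},{"tx":9.4,"ty":-0.4,"tz":3,"spin":0},{"tx":9.4,"ty":-0.4,"tz":6,"spin":0},{"tx":9.4,"ty":-0.4,"tz":9,"spin":0},{"tx":9.4,"ty":-0.4,"tz":12,"spin":0},{"tx":9.4,"ty":-0.4,"tz":15,"spin":0},{"tx":9.4,"ty":-0.4,"tz":18,"spin":0},{"tx":9.4,"ty":-0.4,"tz":20,"spin":0},{"tx":9.4,"ty":-0.4,"tz":20.7,"spin":0},{"tx":9.4,"ty":-0.4,"tz":20.7,"spin":0},{"tx":9.4,"ty":-0.4,"tz":20.7,"spin":0}]'
python3 -m creep '[{"tx":0,"ty":0,"tz":0,"spin":0},{"tx":0,"ty":0,"tz":0,"spin":0},{"tx":0,"ty":0,"tz":0,"spin":0},{"tx":0,"ty":0,"tz":0,"spin":0},{"tx":0,"ty":0,"tz":0,"spin":0},{"tx":0,"ty":0,"tz":0,"spin":0},{"tx":0,"ty":0,"tz":0,"spin":0},{"tx":0,"ty":0,"tz":0,"spin":0},{"tx":0,"ty":0,"tz":0,"spin":0}]' 255
```

```text
time: 10.8
eef_pos: [0.6568, 0.1348, 0.0428]
eef_rot: [-0.0, 1.0, 0.0, 0.001]
force: [0.6, 0.2, 0.6]
opening: 0.065
grip_force: 0.0
time: 11.7
eef_pos: [0.6561, 0.1352, 0.0413]
eef_rot: [-0.0, 1.0, 0.0, 0.0]
force: [-0.3, 0.3, 2.1]
opening: 0.0289
grip_force: 30.0
```

```bash

python3 -m creep '[{"tx":0,"ty":0,"tz":-2,"spin":0},{"tx":0,"ty":0,"tz":-6,"spin":0},{"tx":0,"ty":0,"tz":-10,"spin":0},{"tx":0,"ty":0,"tz":-14,"spin":0},{"tx":0,"ty":0,"tz":-18,"spin":0},{"tx":0,"ty":0,"tz":-21,"spin":0},{"tx":0,"ty":0,"tz":-21,"spin":0},{"tx":-3,"ty":0,"tz":-21,"spin":0},{"tx":-7,"ty":0,"tz":-21,"spin":0},{"tx":-11,"ty":0,"tz":-21,"spin":0},{"tx":-15,"ty":2,"tz":-21,"spin":0},{"tx":-19,"ty":5,"tz":-21,"spin":0},{"tx":-22,"ty":8,"tz":-21,"spin":0},{"tx":-23.2,"ty":12,"tz":-19,"spin":0},{"tx":-23.2,"ty":16,"tz":-16,"spin":0},{"tx":-23.2,"ty":19,"tz":-12,"spin":0},{"tx":-23.2,"ty":19.4,"tz":-9,"spin":0},{"tx":-23.2,"ty":19.4,"tz":-9,"spin":0},{"tx":-23.2,"ty":19.4,"tz":-9,"spin":0}]'
```

```text
time: 13.6
eef_pos: [0.4234, -0.0586, 0.1306]
eef_rot: [-0.001, 1.0, 0.0, -0.001]
force: [0.5, -0.4, 0.3]
opening: 0.0285
grip_force: 30.0
```

```bash

python3 -m creep '[{"tx":0.1,"ty":0,"tz":2,"spin":0},{"tx":0.1,"ty":0,"tz":4,"spin":0},{"tx":0.1,"ty":0,"tz":6,"spin":0},{"tx":0.1,"ty":0,"tz":7.2,"spin":0},{"tx":0.1,"ty":0,"tz":7.9,"spin":0},{"tx":0.1,"ty":0,"tz":8.2,"spin":0},{"tx":0.1,"ty":0,"tz":8.2,"spin":0},{"tx":0.1,"ty":0,"tz":8.2,"spin":0}]'
```

```text
time: 14.4
eef_pos: [0.4259, -0.059, 0.05]
eef_rot: [0.0, 1.0, 0.001, 0.001]
force: [0.5, -0.2, 0.0]
opening: 0.0289
grip_force: 30.0
```

```bash

python3 -m creep '[{"tx":-0.1,"ty":0,"tz":0.1,"spin":0},{"tx":-0.1,"ty":0,"tz":0.15,"spin":0},{"tx":-0.1,"ty":0,"tz":0.15,"spin":0}]'
python3 -m creep '[{"tx":0,"ty":0,"tz":0,"spin":0},{"tx":0,"ty":0,"tz":0,"spin":0},{"tx":0,"ty":0,"tz":0,"spin":0},{"tx":0,"ty":0,"tz":0,"spin":0},{"tx":0,"ty":0,"tz":-1,"spin":0},{"tx":0,"ty":0,"tz":-3,"spin":0},{"tx":0,"ty":0,"tz":-6,"spin":0},{"tx":0,"ty":0,"tz":-10,"spin":0},{"tx":0,"ty":0,"tz":-12,"spin":0},{"tx":0,"ty":4,"tz":-14,"spin":0},{"tx":0,"ty":8,"tz":-14,"spin":0},{"tx":0,"ty":12,"tz":-14,"spin":0},{"tx":1,"ty":16,"tz":-14,"spin":0},{"tx":2,"ty":20,"tz":-14,"spin":0},{"tx":3,"ty":24,"tz":-14,"spin":0},{"tx":4,"ty":28,"tz":-14,"spin":0},{"tx":5,"ty":32,"tz":-14,"spin":0},{"tx":6,"ty":36,"tz":-14,"spin":0},{"tx":7,"ty":38.6,"tz":-14,"spin":0},{"tx":7,"ty":38.6,"tz":-14,"spin":0}]' 131
python3 - <<'E'
from h import *
snap('wrist','w5.png'); W='w5.png'; print(proj(W,[.555,-.445,.097]),proj(W,[.555,-.445,.0]),env.state()['eef_pos']); snap('scene','s5.png')
E
```

```text
time: 14.7
eef_pos: [0.4243, -0.0591, 0.0478]
eef_rot: [0.0, 1.0, 0.0, 0.0]
force: [-0.5, 0.5, 0.4]
opening: 0.029
grip_force: 30.0
time: 16.7
eef_pos: [0.4947, -0.4485, 0.1875]
eef_rot: [0.001, 1.0, -0.001, 0.0]
force: [0.1, -0.6, -0.0]
opening: 0.0451
grip_force: 0.0
[315.7 133.8] [317.3 127.7] [ 0.49431843 -0.44625781  0.18741522]
```

View pics/w5.png

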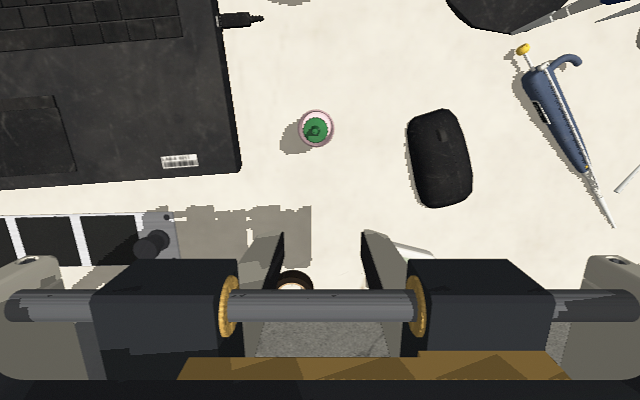

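```bash

python3 -m creep '[{"tx":3,"ty":0,"tz":0,"spin":0},{"tx":6,"ty":-0.2,"tz":0,"spin":0},{"tx":6.1,"ty":-0.2,"tz":2,"spin":0},{"tx":6.1,"ty":-0.2,"tz":5,"spin":0},{"tx":6.1,"ty":-0.2,"tz":8,"spin":0},{"tx":6.1,"ty":-0.2,"tz":11,"spin":0},{"tx":6.1,"ty":-0.2,"tz":13,"spin":0},{"tx":6.1,"ty":-0.2,"tz":13.7,"spin":0},{"tx":6.1,"ty":-0.2,"tz":13.7,"spin":0},{"tx":6.1,"ty":-0.2,"tz":13.7,"spin":0}]'
python3 -m creep '[{"tx":0,"ty":0,"tz":0,"spin":0},{"tx":0,"ty":0,"tz":0,"spin":0},{"tx":0,"ty":0,"tz":0,"spin":0},{"tx":0,"ty":0,"tz":0,"spin":0},{"tx":0,"ty":0,"tz":0,"spin":0},{"tx":0,"ty":0,"tz":0,"spin":0},{"tx":0,"ty":0,"tz":0,"spin":0}]' 255
python3 - <<'E'
from h import *
im=cv2.imread('pics/s5.png')[160:300,200:400]; cv2.imwrite('pics/s5c.png',cv2.resize(im,(800,560)))
E
```

```text
time: 17.8
eef_pos: [0.5562, -0.4429, 0.0524]
eef_rot: [0.001, 1.0, 0.001, 0.001]
force: [-0.7, 0.0, 0.7]
opening: 0.0448
grip_force: 0.0
time: 18.5
eef_pos: [0.5561, -0.4434, 0.0522]
eef_rot: [0.001, 1.0, 0.0, 0.001]
force: [-0.1, 0.9, 6.8]
opening: 0.0329
grip_force: 30.0
```

View pics/s5c.png

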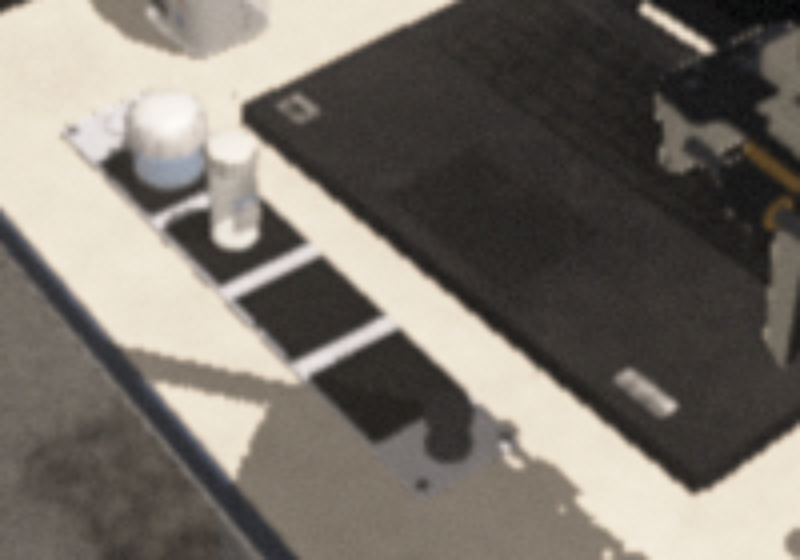

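The foil jar and vial stand upright near the middle of their pads (crop 165,140 and 235,195).

```bash

python3 -m creep '[{"tx":0,"ty":0,"tz":-2,"spin":0},{"tx":0,"ty":0,"tz":-5,"spin":0},{"tx":0,"ty":0,"tz":-9,"spin":0},{"tx":-1,"ty":-1,"tz":-10,"spin":0},{"tx":-3,"ty":-4,"tz":-10,"spin":0},{"tx":-5,"ty":-8,"tz":-10,"spin":0},{"tx":-7,"ty":-12,"tz":-10,"spin":0},{"tx":-9,"ty":-16,"tz":-10,"spin":0},{"tx":-11,"ty":-20,"tz":-10,"spin":0},{"tx":-13,"ty":-24,"tz":-10,"spin":0},{"tx":-13,"ty":-28,"tz":-10,"spin":0},{"tx":-13,"ty":-30.5,"tz":-10,"spin":0},{"tx":-13,"ty":-31.1,"tz":-9,"spin":0},{"tx":-13,"ty":-31.1,"tz":-8,"spin":0},{"tx":-13,"ty":-31.1,"tz":-8,"spin":0},{"tx":-13,"ty":-31.1,"tz":-8,"spin":0}]'
```

```text
time: 20.1
eef_pos: [0.4253, -0.133, 0.13]
eef_rot: [-0.0, 1.0, -0.0, -0.001]
force: [-0.4, 0.0, -1.1]
opening: 0.0331
grip_force: 30.0
```

```bash

python3 -m creep '[{"tx":0,"ty":0,"tz":2,"spin":0},{"tx":0,"ty":0,"tz":4,"spin":0},{"tx":0,"ty":0,"tz":5.5,"spin":0},{"tx":0,"ty":0,"tz":6.5,"spin":0},{"tx":0,"ty":0,"tz":7,"spin":0},{"tx":0,"ty":0,"tz":7.1,"spin":0},{"tx":0,"ty":0,"tz":7.1,"spin":0},{"tx":0,"ty":0,"tz":7.1,"spin":0}]'
```

```text
time: 20.9
eef_pos: [0.4258, -0.1323, 0.0602]
eef_rot: [0.0, 1.0, 0.0, 0.001]
force: [-0.5, -0.4, -0.7]
opening: 0.0333
grip_force: 30.0
```

```bash

python3 -m creep '[{"tx":0,"ty":0,"tz":0.1,"spin":0},{"tx":0,"ty":0,"tz":0.15,"spin":0},{"tx":0,"ty":0,"tz":0.15,"spin":0}]'
python3 -m creep '[{"tx":0,"ty":0,"tz":0,"spin":0},{"tx":0,"ty":0,"tz":0,"spin":0},{"tx":0,"ty":0,"tz":0,"spin":0},{"tx":0,"ty":0,"tz":0,"spin":0},{"tx":0,"ty":0,"tz":-1,"spin":0},{"tx":0,"ty":0,"tz":-3,"spin":0},{"tx":0,"ty":0,"tz":-7,"spin":0},{"tx":0,"ty":0,"tz":-11,"spin":0},{"tx":0,"ty":0,"tz":-15,"spin":0},{"tx":0,"ty":0,"tz":-19,"spin":-0.14},{"tx":0,"ty":0,"tz":-22,"spin":-0.28},{"tx":0,"ty":0,"tz":-24,"spin":-0.42},{"tx":0,"ty":0,"tz":-24,"spin":-0.56},{"tx":0,"ty":0,"tz":-24,"spin":-0.7},{"tx":0,"ty":0,"tz":-24,"spin":-0.84},{"tx":0,"ty":0,"tz":-24,"spin":-0.98},{"tx":0,"ty":0,"tz":-24,"spin":-1.12},{"tx":0,"ty":0,"tz":-24,"spin":-1.26},{"tx":0,"ty":0,"tz":-24,"spin":-1.4},{"tx":0,"ty":0,"tz":-24,"spin":-1.57}]' 118
```

```text
time: 21.2
eef_pos: [0.4253, -0.1319, 0.0583]
eef_rot: [0.0, 1.0, 0.0, 0.0]
force: [0.5, -0.0, -0.0]
opening: 0.0336
grip_force: 30.0
time: 23.2
eef_pos: [0.425, -0.1318, 0.2989]
eef_rot: [0.0, 0.712, 0.702, 0.0]
force: [-0.1, -0.2, -0.7]
opening: 0.0498
grip_force: 0.0
```

```bash

python3 -m creep '[{"tx":4,"ty":2.5,"tz":0,"spin":0},{"tx":8,"ty":5,"tz":0,"spin":0},{"tx":12,"ty":7.5,"tz":0,"spin":0},{"tx":15,"ty":10,"tz":0,"spin":0},{"tx":16.2,"ty":10.5,"tz":0,"spin":0},{"tx":16.2,"ty":10.5,"tz":0,"spin":0},{"tx":16.2,"ty":10.5,"tz":0,"spin":0},{"tx":16.2,"ty":10.5,"tz":0,"spin":0}]' 63
python3 - <<'E'
from h import *
print(env.state()['eef_pos'],env.state()['eef_rot']);snap('wrist','w6.png'); W='w6.png'; print(proj(W,[.53,.13,.17]))
E
```

```text
time: 24.0
eef_pos: [0.5327, 0.0267, 0.2984]
eef_rot: [0.0, 0.715, 0.7, -0.0]
force: [0.6, -0.3, -1.0]
opening: 0.0701
grip_force: 0.0
[0.53274938 0.02666407 0.29844835] [ 1.33174203e-04  7.14623697e-01  6.99509038e-01 -2.44462211e-04]
[314.9  75.9]
```

View pics/w6.png

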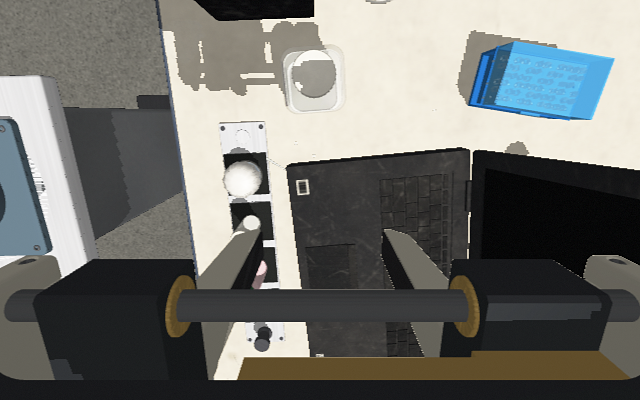

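```bash

python3 -m creep '[{"tx":4,"ty":-0.4,"tz":0,"spin":0},{"tx":8,"ty":-0.4,"tz":0,"spin":0},{"tx":10.3,"ty":-0.4,"tz":0,"spin":0},{"tx":10.3,"ty":-0.4,"tz":3,"spin":0},{"tx":10.3,"ty":-0.4,"tz":6,"spin":0},{"tx":10.3,"ty":-0.4,"tz":9,"spin":0},{"tx":10.3,"ty":-0.4,"tz":9,"spin":0},{"tx":10.3,"ty":-0.4,"tz":9,"spin":0},{"tx":10.3,"ty":-0.4,"tz":9,"spin":0}]'
python3 - <<'E'
from h import *
print(env.state()['eef_pos']);snap('wrist','w7.png');W='w7.png'; print(proj(W,[.531,.13,.17]))
E
```

```text
time: 24.95
eef_pos: [0.5327, 0.1304, 0.2102]
eef_rot: [0.001, 0.714, 0.7, 0.001]
force: [0.2, 0.5, -0.5]
opening: 0.0699
grip_force: 0.0
[0.53269374 0.13038004 0.21019826]
[317.6 231.1]
```

View pics/w7.png

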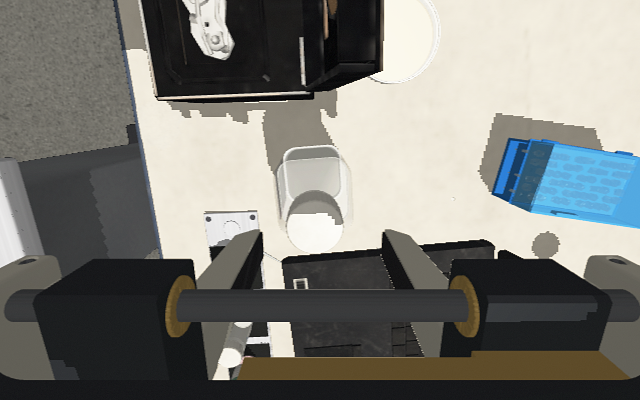

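The cap's top face is centred at about (315,224), so the fingers straddle it.

```bash

python3 -m creep '[{"tx":0.2,"ty":-0.25,"tz":1,"spin":0},{"tx":0.2,"ty":-0.25,"tz":2,"spin":0},{"tx":0.2,"ty":-0.25,"tz":3,"spin":0},{"tx":0.2,"ty":-0.25,"tz":4,"spin":0},{"tx":0.2,"ty":-0.25,"tz":4.1,"spin":0},{"tx":0.2,"ty":-0.25,"tz":4.1,"spin":0},{"tx":0.2,"ty":-0.25,"tz":4.1,"spin":0}]'
python3 -m creep '[{"tx":0,"ty":0,"tz":0,"spin":0},{"tx":0,"ty":0,"tz":0,"spin":0},{"tx":0,"ty":0,"tz":0,"spin":0},{"tx":0,"ty":0,"tz":0,"spin":0},{"tx":0,"ty":0,"tz":0,"spin":0},{"tx":0,"ty":0,"tz":0,"spin":0},{"tx":0,"ty":0,"tz":0,"spin":0},{"tx":0,"ty":0,"tz":0,"spin":0}]' 255
```

```text
time: 25.7
eef_pos: [0.5294, 0.133, 0.1673]
eef_rot: [0.0, 0.714, 0.7, 0.0]
force: [0.3, 0.5, -0.4]
opening: 0.0699
grip_force: 0.0
time: 26.5
eef_pos: [0.5287, 0.133, 0.1672]
eef_rot: [-0.0, 0.714, 0.7, -0.0]
force: [-2.9, 0.3, 2.8]
opening: 0.0382
grip_force: 30.0
```

```bash

python3 -m creep '[{"tx":0,"ty":0,"tz":-0.5,"spin":0},{"tx":0,"ty":0,"tz":-1,"spin":0},{"tx":0,"ty":0,"tz":-2,"spin":0},{"tx":0,"ty":0,"tz":-3.5,"spin":0},{"tx":0,"ty":0,"tz":-5,"spin":0},{"tx":0,"ty":0,"tz":-7,"spin":0},{"tx":0,"ty":0,"tz":-9,"spin":0},{"tx":0,"ty":0,"tz":-11,"spin":0},{"tx":0,"ty":0,"tz":-12.5,"spin":0},{"tx":0,"ty":0,"tz":-13,"spin":0},{"tx":0,"ty":0,"tz":-13,"spin":0}]'
python3 -m creep '[{"tx":-0.7,"ty":-0.5,"tz":0,"spin":0},{"tx":-2,"ty":-1.5,"tz":0,"spin":0},{"tx":-4,"ty":-3,"tz":0,"spin":0},{"tx":-6,"ty":-4.5,"tz":0,"spin":0},{"tx":-8,"ty":-6,"tz":0,"spin":0},{"tx":-10.5,"ty":-7.5,"tz":0,"spin":0},{"tx":-13,"ty":-8.5,"tz":0,"spin":0},{"tx":-15.5,"ty":-9.3,"tz":0,"spin":0},{"tx":-18,"ty":-9.3,"tz":0,"spin":0},{"tx":-20.5,"ty":-9.3,"tz":0,"spin":0},{"tx":-23,"ty":-9.3,"tz":0,"spin":0},{"tx":-25.5,"ty":-9.3,"tz":0,"spin":0},{"tx":-28,"ty":-9.3,"tz":0,"spin":0},{"tx":-30,"ty":-9.3,"tz":0,"spin":0},{"tx":-32,"ty":-9.3,"tz":0,"spin":0},{"tx":-33.3,"ty":-9.3,"tz":0,"spin":0},{"tx":-34,"ty":-9.3,"tz":0,"spin":0},{"tx":-34.1,"ty":-9.3,"tz":0,"spin":0},{"tx":-34.1,"ty":-9.3,"tz":0,"spin":0},{"tx":-34.1,"ty":-9.3,"tz":0,"spin":0}]'
python3 - <<'E'
from h import *
print(env.state()['eef_pos']);snap('side','d8.png');snap('scene','s8.png')
a=cv2.imread('pics/d8.png')[100:300,180:420];b=cv2.imread('pics/s8.png')[130:330,200:400]
cv2.imwrite('pics/c8.png',np.hstack([cv2.resize(a,(430,360)),cv2.resize(b,(360,360))]))
E
```

```text
time: 27.6
eef_pos: [0.5295, 0.133, 0.298]
eef_rot: [0.001, 0.714, 0.7, 0.001]
force: [0.1, -0.1, -5.2]
opening: 0.0382
grip_force: 30.0
time: 29.6
eef_pos: [0.4292, -0.2053, 0.2971]
eef_rot: [-0.0, 0.714, 0.7, 0.0]
force: [0.5, -0.2, -5.0]
opening: 0.0378
grip_force: 30.0
[ 0.42921545 -0.20525824  0.29711852]
```

View pics/c8.png

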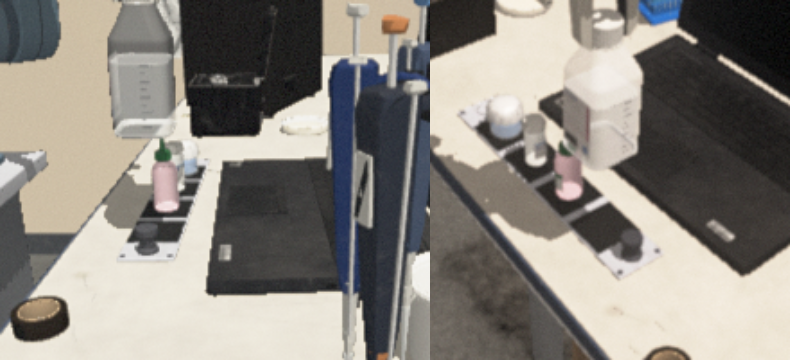

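The bottle hangs upright over its pad, and the other three stand in place.

```bash

python3 -m creep '[{"tx":0,"ty":-0.1,"tz":1,"spin":0},{"tx":0,"ty":-0.1,"tz":3,"spin":0},{"tx":0,"ty":-0.1,"tz":5,"spin":0},{"tx":0,"ty":-0.1,"tz":7,"spin":0},{"tx":0,"ty":-0.1,"tz":9,"spin":0},{"tx":0,"ty":-0.1,"tz":10.5,"spin":0},{"tx":0,"ty":-0.1,"tz":11.5,"spin":0},{"tx":0,"ty":-0.1,"tz":12.1,"spin":0},{"tx":0,"ty":-0.1,"tz":12.3,"spin":0},{"tx":0,"ty":-0.1,"tz":12.3,"spin":0},{"tx":0,"ty":-0.1,"tz":12.3,"spin":0}]'
```

```text
time: 30.8
eef_pos: [0.4287, -0.2064, 0.1748]
eef_rot: [0.001, 0.714, 0.7, 0.0]
force: [0.2, -0.7, -4.2]
opening: 0.0382
grip_force: 30.0
```

```bash

python3 -m creep '[{"tx":0,"ty":0,"tz":0.1,"spin":0},{"tx":0,"ty":0,"tz":0.1,"spin":0},{"tx":0,"ty":0,"tz":0.1,"spin":0}]'
python3 -m creep '[{"tx":0,"ty":0,"tz":0,"spin":0},{"tx":0,"ty":0,"tz":0,"spin":0},{"tx":0,"ty":0,"tz":0,"spin":0},{"tx":0,"ty":0,"tz":0,"spin":0},{"tx":0,"ty":0,"tz":-1,"spin":0},{"tx":0,"ty":0,"tz":-3,"spin":0},{"tx":0,"ty":0,"tz":-6,"spin":0},{"tx":0,"ty":0,"tz":-10,"spin":0},{"tx":0,"ty":0,"tz":-14,"spin":0},{"tx":-4,"ty":0,"tz":-14,"spin":0},{"tx":-8,"ty":0,"tz":-14,"spin":0},{"tx":-10,"ty":0,"tz":-14,"spin":0},{"tx":-10,"ty":0,"tz":-14,"spin":0},{"tx":-10,"ty":0,"tz":-14,"spin":0},{"tx":-10,"ty":0,"tz":-14,"spin":0}]' 63
python3 - <<'E'
from h import *
print(env.state()['eef_pos']);snap('wrist','w9.png');snap('scene','s9.png');W='w9.png'
for n,x,y,z in [('foil',.422,.0155,.03),('vial',.4243,-.0585,.074),('drop',.426,-.1325,.1),('media',.428,-.206,.176)]:
    print(n,proj(W,[x,y,z]),proj('s9.png',[x,y,z]),proj('s9.png',[x,y,.006]))
a=cv2.imread('pics/'+W)[0:300,120:460];b=cv2.imread('pics/s9.png')[150:290,220:340]
cv2.imwrite('pics/c9.png',np.hstack([cv2.resize(a,(442,390)),cv2.resize(b,(334,390))]))
E
```

```text
time: 31.1
eef_pos: [0.4284, -0.2061, 0.1734]
eef_rot: [0.0, 0.714, 0.7, 0.0]
force: [-0.5, -0.3, -5.4]
opening: 0.0382
grip_force: 30.0
time: 32.6
eef_pos: [0.4263, -0.3047, 0.3132]
eef_rot: [-0.0, 0.714, 0.7, 0.0]
force: [-0.1, 0.0, -1.3]
opening: 0.07
grip_force: 0.0
[ 0.42629482 -0.30472583  0.31315104]
foil [ 312.  -112.2] [240.9 194.4] [241.7 202.2]
vial [314.8 -55.7] [257.2 196. ] [258.8 218.7]
drop [317.7  15. ] [275.8 204.5] [277.  236.6]
media [320.7  82.9] [296.4 194.4] [296.7 255.7]
```

View pics/c9.png

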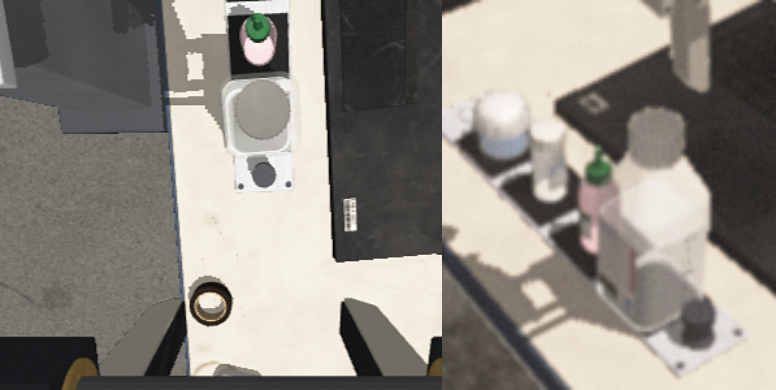

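All four stand upright and match the predicted pad positions: cap seen at (322,85) vs (321,83), foil jar at (242,195) vs (241,194), vial at (258,195) vs (257,196). Handing in.

```bash
python3 -c "
from plant import env
print(env.finish_job())"
```

```text
the job is handed in; nothing more can be done
None
```

I handed the job in at about 33 s with all four containers released and upright on their pads: media bottle next to the end stop, then dropper bottle, vial and foil jar. The last pictures put each within about 4 mm of its pad's centre, but the hand-in call returned no verdict.

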